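Pack the stamping kit into its tray

ROBOT

A 6-joint arm with a two-finger parallel gripper is mounted at the origin on a cart in front of the work surface, level with it; the furniture and walls round the work are solid. World frame = base frame: x ahead of the robot, y to its left, z up, the work surface at z = 0. Lengths are in m, angles in rad, forces in N, time in s.
With the tool pointing down it reaches from about 0.375 to 0.9 m from the base axis. Payload 3.1 kg.
Tool frame: the origin (TCP) lies at the very end of the fingers, on their centre line; the grasp point (between the pads) lies 19 mm behind it; z points along the fingers, y is the direction in which the jaws open and shut (so a half turn about z gives the same grasp; the last joint's range is limited). The gripper opens to 85 mm and grips with 20 to 120 N. Pads are 22 mm wide; open, the fingers measure 114 mm over their backs; the gripper's body (76 mm by 85 mm) begins 54 mm behind the grasp point. The pads swing forward as they close: fully open they stand 13 mm farther back than shut.
Start: joints at [-1.308, 0.527, 1.433, -0, 1.181, -0.178], TCP at [0.267, -0.565, 0.231] pointing down, gripper open.
Joint ranges: [-3.08, 3.08], [-0.75, 2.2], [0.22, 2.44], [-1.43, 4.57], [0, 2.65], [-2.85, 2.85]. Speed limits (rad/s): [2.79, 2.79, 3.14, 3.14, 3.14, 3.14].

INTERFACE

Orientations are given as a unit quaternion [x, y, z, w].
In Python, from station import manip gives the robot as it stands.
- The arm moves only by the tool send_rows, never from a script. Its argument "motion" is a list of rows, each an object with "gripper": the finger opening in mm, from 0 to 85.4; "travel": the shift along the tool's x, y, z in mm, a list of three; "rotation": the turn, a rotation vector about the tool's x, y, z in degrees, a list of three. In form: [{"gripper": gripper, "travel": [x, y, z], "rotation": [ax, ay, az]}, ...]. A call has 1 to 12 rows; each row shifts and turns the commanded pose from where the row before left it, along the tool's axes as they then stand; what a row does not reach is not made up. A row lasts 1/12 s, in which the tool goes at most 41.7 mm and 7.16 degrees, less where a joint would pass 70% of its speed; a pose out of reach is approached as far as the arm can. A call is refused whole if a number of a shift passes 41.7 or a number of a turn 7.16, either way. A call with a gripper value outside its range is refused whole. The fingers move at their own pace and stop on an object; "newtons" is the grip in N (left out, the last holds). Time passes only in rows, so rows that do not move let the fingers close. It gives the time, the measured TCP pose, the force and the opening at its end, in the units of the state.
- manip.sense(): the state, without advancing time (a new reading comes with each control period).
- manip.snapshot(name): name is "side" or "top" or "wrist"; returns the picture (384x512x3 uint8, red, green, blue); there is no depth.
- manip.calibration(name): a dict with "fx", "fy", "cx", "cy" (pixels), "cam_to_world" (4x4, takes a point from camera to world coordinates). Camera axes: x right, y down, z forward; pixel columns grow to the right and rows downward; lengths in m; the calibration is good to about 2 mm. A picture is of the moment at which its call begins: read the wrist's pose just before it. calibration takes no time and is no camera call; for the wrist camera it gives the pose at the moment of the call.
- manip.sign_off(): hands the job in, once; it reports no verdict.
The state is a dict: "t": time; "q": joint angles; "qd": joint speeds; "tau": joint torques, N m; "tcp_pos": TCP position; "tool_rot": TCP orientation; "force": force on the tool from outside, world axes, zero at the start; "ft_torque": the same for the moment, N m; "finger_gap": opening from 0.0 (shut) to 1.0 (fully open).
Only numpy, scipy, OpenCV 4.12 (cv2) and the standard library are available. Lean on these libraries where they do the work, as an engineer would, in place of code of your own. Each camera call takes 0.05 s, during which the arm holds its last target. There are 200 camera calls.

TASK

Put the stamping kit away in the wooden tray: the flat ink tin, the square stamp, the oblong stamp and the glue stick each go upright into the recess of their own shape, sitting fully down on its floor. The taller candle tins and the tape roll look similar but are not part of the kit, so leave them where they are.

Things in the scene. Friction and masses are not known exactly. Their poses are not given: they have to be found in the camera images.
- kit_tray: Pale-wood tray, 94 (x) by 278 (y) by 12 mm high, fixed; origin: centre of its underside, z up. Four cork-floored recesses on its y axis (x = 0), 6 mm deep, floor 6 mm above the table. Centres: large round, 76 mm across, y = -84 mm; square, 54 by 54 mm, y = -11 mm; oblong, 64 mm in x by 49 mm in y, y = +48.5 mm; small round, 41 mm across, y = +101.5 mm.
- ink_tin: Flat round ink-pad tin with a plain lid, 62 mm across and only 20 mm high (lid rim 62 mm across from 8 to 20 mm up, 60 mm across below). Belongs in the large round recess. Origin: centre of its underside, z up.
- square_stamp: Rubber stamp, 74 mm high: pale square block 40 by 40 mm, 22 mm high, sides along x and y; dark round handle on its centre line, 22 mm thick at 22 to 40 mm up, knob 26 mm thick at 40 to 74 mm up. Goes in the square recess, sides parallel. Origin: centre of its underside, z up.
- oblong_stamp: Rubber stamp, 74 mm high: pale oblong block 35 mm in x by 50 mm in y, 22 mm high; light round handle on its centre line, 21 mm thick at 22 to 40 mm up, knob 26 mm thick at 40 to 74 mm up. Goes in the oblong recess, long side along the recess's long side (its y along the tray's x, either way round). Origin: centre of its underside, z up.
- glue_stick: Glue stick standing upright, 96 mm high: white tube 25 mm across up to 70 mm, cap 27 mm across from 70 to 96 mm. Belongs upright in the small round recess. Origin: centre of its underside, z up.
- candle_low: Look-alike, not part of the kit: round candle tin, 66 mm across and 28 mm high, clearly taller than the ink tin. Stays where it is. Origin: centre of its underside, z up.
- candle_high: Look-alike, not part of the kit: round candle tin, 66 mm across and 30 mm high, clearly taller than the ink tin. Stays where it is. Origin: centre of its underside, z up.
- tape_roll: Look-alike, not part of the kit: roll of paper tape lying flat, 54 mm across and 15 mm high, with an open core. Stays where it is. Origin: centre of its underside, z up.
There are look-alikes about, which are no part of the job. What is shaped like the oblong_stamp but pink or purple is not meant.

How it is judged:
By the outcome, as a careful person would: the job done as asked, in the order asked, and still so for the second after the job is handed in, with the robot touching nothing.
It also fails if it takes over 112 s, if anything falls off the work surface, if the arm or the gripper's body presses on something with over 40 N, if the wrist force passes 120 N, or if a joint passes its speed limit or range.

## Working session

There is one attempt and no reset: what is moved stays moved. The work goes in short steps, Python scripts to look and compute and a tool call to move; the robot and the scene stay as the last step left them, time stands still between calls to the robot, and variables do not carry over. Pictures are saved under pics/ and viewed, about 12 in all and at most 16, crops included, and the job is handed in when it is done.

Besides the shell and the picture viewer there is one more tool, called after "Call:" by a JSON object that holds its "name" and its "arguments", one argument or row to a line. send_rows: Moves the arm, as the interface text tells. Its arguments: {"type":"object","properties":{"motion":{"type":"array","items":{"type":"object","properties":{"gripper":{"type":"number"},"travel":{"type":"array","items":{"type":"number"}},"rotation":{"type":"array","items":{"type":"number"}}}}},"newtons":{"type":"number"}},"required":["motion"]}

```bash
mkdir -p pics
cat > h.py <<'E'
import cv2, numpy as np
from station import manip
def snap(n,f):
    im=manip.snapshot(n); cv2.imwrite('pics/'+f,cv2.cvtColor(im,cv2.COLOR_RGB2BGR)); return im
def pix2w(n,u,v,z,c=None):
    c=c or manip.calibration(n); T=np.array(c['cam_to_world'])
    d=T[:3,:3]@np.array([(u-c['cx'])/c['fx'],(v-c['cy'])/c['fy'],1]); p=T[:3,3]
    return p+d*(z-p[2])/d[2]
def w2pix(n,P,c=None):
    c=c or manip.calibration(n); T=np.array(c['cam_to_world'])
    q=T[:3,:3].T@(np.array(P)-T[:3,3]); return np.array([c['fx']*q[0]/q[2]+c['cx'],c['fy']*q[1]/q[2]+c['cy']])
E
python3 - <<'E'
from h import *
for n in('top','side'): snap(n,n+'0.png'); c=manip.calibration(n); print(n,c['fx'],np.round(c['cam_to_world'],3).tolist())
s=manip.sense(); print(s)
a=cv2.imread('pics/top0.png'); cv2.imwrite('pics/top0b.png',cv2.resize(a,(800,600),interpolation=cv2.INTER_CUBIC))
E
```

```text
top 488.2012242919517 [[0.003, -0.995, 0.098, 0.375], [-1.0, -0.005, -0.022, 0.009], [0.022, -0.098, -0.995, 1.282], [0.0, 0.0, 0.0, 1.0]]
side 428.1395498565497 [[-0.917, -0.256, 0.306, 0.083], [-0.398, 0.579, -0.711, 0.915], [0.005, -0.774, -0.633, 0.85], [0.0, 0.0, 0.0, 1.0]]
{'t': 0.1, 'q': array([-1.30751458e+00,  5.28393512e-01,  1.43375594e+00, -3.18977788e-05,
        1.18141957e+00, -1.78527620e-01]), 'qd': array([-0.00131008, -0.00320012, -0.0016854 ,  0.00054993, -0.00096514,
        0.00030312]), 'tau': array([ 6.86747717e-04, -4.43304813e+01, -1.78587055e+01, -9.37783670e-05,
        3.87197564e-03, -1.37926304e-05]), 'tcp_pos': array([ 0.26706838, -0.564357  ,  0.2304248 ]), 'tool_rot': array([ 9.75697815e-01,  2.19118225e-01, -5.65998119e-05, -9.86676544e-04]), 'force': array([ 0.10947964, -0.27821965,  0.3574734 ]), 'ft_torque': array([ 0.0260114 ,  0.0043325 , -0.01645445]), 'finger_gap': 0.9982398317129818}
```

View pics/top0b.png

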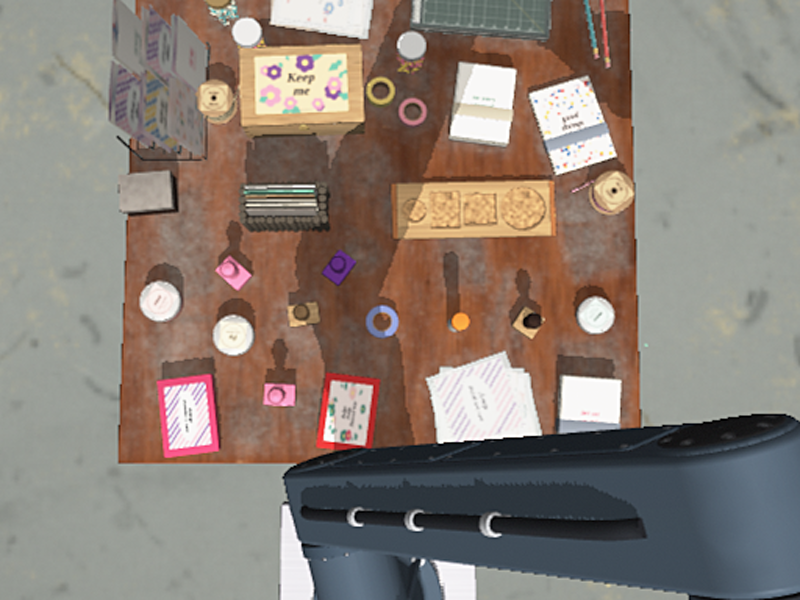

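View pics/side0.png

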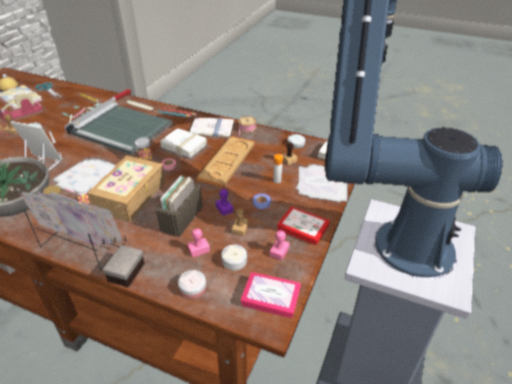

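The top view (800x600) shows the tray at (473,210), with the small round recess on the left. The candidates are:
- **Oblong stamps:** light at (303,313). The pink ones at (233,270) and (279,394) and the purple one at (338,266) are excluded by colour.
- **Square stamp:** the dark-handled one at (528,320).
- **Glue stick:** (460,321).
- **Flat round tins:** (160,300), (233,335) and (596,314). The last is the likely ink tin, and I'll check its height.

Run:
```python
from h import *
a=cv2.imread('pics/top0.png')
# full pix crop
A=cv2.resize(a[105:237,240:420],None,fx=4.4,fy=4.4,interpolation=cv2.INTER_CUBIC)
cv2.imwrite('pics/cA.png',A)
B=cv2.resize(a[160:240,80:260],None,fx=4.4,fy=4.4,interpolation=cv2.INTER_CUBIC)
cv2.imwrite('pics/cB.png',B)
```

```text
(no output)
```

View pics/cA.png

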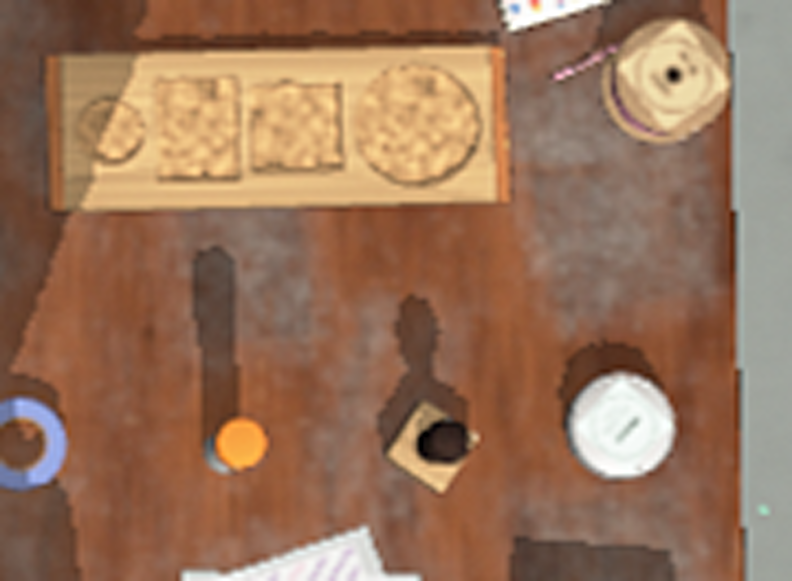

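View pics/cB.png

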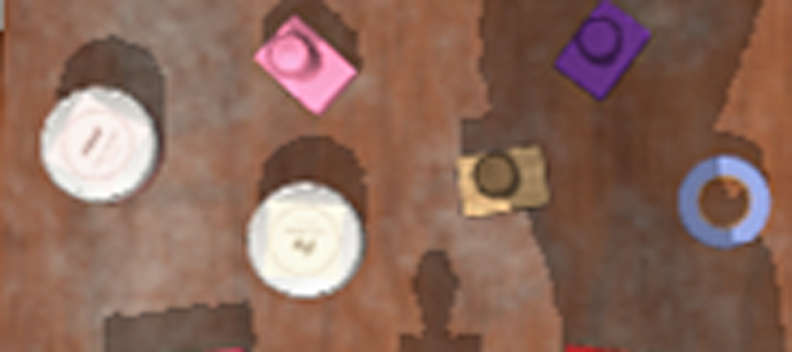

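Tin widths in the crop are 106 px for the right tin and about 117 px for the two left ones. That ratio matches 62 to 66 mm, so the right tin at top-crop (621,425) is the ink tin. Next I compute positions.

```bash
cat >> h.py <<'E'
def A(u,v): return 240+(u+.5)/4.4-.5,105+(v+.5)/4.4-.5
def B(u,v): return 80+(u+.5)/4.4-.5,160+(v+.5)/4.4-.5
E
python3 - <<'E'
from h import *
def w(f,u,v,z): return np.round(pix2w('top',*f(u,v),z)*1000,1)[:2]
R={}
for n,u,v in(('small',111,130),('obl',199,128),('sq',297,126),('big',418,124)): R[n]=w(A,u,v,.009); print(n,R[n])
d=R['small']-R['big'];print('dist small-big (185.5)',np.hypot(*d),'yaw of tray y vs world y deg',np.degrees(np.arctan2(-d[0],d[1])))
for n,u,v in(('tl',60,56),('tr',500,47),('br',500,202),('bl',62,210)): print(n,w(A,u,v,.012))
print('ink',w(A,621,425,.02), 'r',w(A,568,425,.02),w(A,675,425,.02))
print('glue',w(A,241,443,.096))
print('sq knob',w(A,443,441,.074)); 
for n,u,v in(('top',423,400),('left',388,453),('bot',442,493),('right',478,439)): print(n,w(A,u,v,.022))
print('obl knob',w(B,496,174,.074))
for n,u,v in(('tl',458,153),('bl',464,217),('br',550,205),('tr',545,145)): print(n,w(B,u,v,.022))
print('candle', w(B,100,145,.03),w(B,305,240,.03),'tape',w(B,725,201,.015))
E
```

```text
small [641.7 -59.8]
obl [ 643.3 -113. ]
sq [ 645.  -172.3]
big [ 646.8 -245.7]
dist small-big (185.5) 185.96994380813257 yaw of tray y vs world y deg 1.5714642297313663
tl [686.2 -28.9]
tr [ 693.9 -295.6]
br [ 598.8 -293.9]
bl [592.2 -30.3]
ink [ 464.1 -361.6] r [ 464. -330.] [ 464.3 -393.8]
glue [ 447.8 -127.1]
sq knob [ 450.8 -244.2]
top [ 478.3 -243.6]
left [ 446.9 -222.4]
bot [ 423.4 -254. ]
right [ 455.3 -275.8]
obl knob [463.4 123.4]
tl [479.5 150.7]
bl [441.9 146.6]
br [449.1  96.5]
tr [484.4  99.8]
candle [482.5 357.5] [427.8 237.5] tape [452.3  -6.2]
```

Call:
{"name": "send_rows", "arguments": {
  "motion": [
    {"gripper": 80,"travel": [0,0,0],"rotation": [0,0,-6.63]},
    {"gripper": 80,"travel": [0,0,0],"rotation": [0,0,-6.63]},
    {"gripper": 80,"travel": [0,0,0],"rotation": [0,0,-6.63]},
    {"gripper": 80,"travel": [0,0,0],"rotation": [0,0,-6.63]},
    {"gripper": 80,"travel": [0,0,0],"rotation": [0,0,-6.63]},
    {"gripper": 80,"travel": [0,0,0],"rotation": [0,0,-6.63]},
    {"gripper": 80,"travel": [0,0,0],"rotation": [0,0,-6.63]},
    {"gripper": 80,"travel": [0,0,0],"rotation": [0,0,-6.63]},
    {"gripper": 80,"travel": [0,0,0],"rotation": [0,0,-6.63]},
    {"gripper": 80,"travel": [0,0,0],"rotation": [0,0,-6.63]}
  ],
  "newtons": 40
}}

```text
t: 0.93
tcp_pos: [0.2671, -0.5645, 0.2307]
tool_rot: [0.695, 0.719, 0.0, -0.001]
force: [-0.0, 0.4, 0.6]
finger_gap: 0.94
```

Call:
{"name": "send_rows", "arguments": {
  "motion": [
    {"gripper": 80,"travel": [19.7,20.3,0],"rotation": [0,0,0]},
    {"gripper": 80,"travel": [19.7,20.3,0],"rotation": [0,0,0]},
    {"gripper": 80,"travel": [19.7,20.3,0],"rotation": [0,0,0]},
    {"gripper": 80,"travel": [19.7,20.3,0],"rotation": [0,0,0]},
    {"gripper": 80,"travel": [19.7,20.3,0],"rotation": [0,0,0]},
    {"gripper": 80,"travel": [19.7,20.3,0],"rotation": [0,0,0]},
    {"gripper": 80,"travel": [19.7,20.3,0],"rotation": [0,0,0]},
    {"gripper": 80,"travel": [19.7,20.3,0],"rotation": [0,0,0]},
    {"gripper": 80,"travel": [19.7,20.3,0],"rotation": [0,0,0]},
    {"gripper": 80,"travel": [19.7,20.3,0],"rotation": [0,0,0]},
    {"gripper": 80,"travel": [0,0,0],"rotation": [0,0,0]},
    {"gripper": 80,"travel": [0,0,0],"rotation": [0,0,0]}
  ]
}}

```text
t: 1.93
tcp_pos: [0.4653, -0.3609, 0.2309]
tool_rot: [0.696, 0.718, -0.0, -0.001]
force: [-1.0, -0.3, -0.1]
finger_gap: 0.942
```

```bash
cat >> h.py <<'E'
from scipy.spatial.transform import Rotation as Ro
def go(x,y,z,psi=None):
    s=manip.sense(); R=Ro.from_quat(s['tool_rot']).as_matrix(); p=s['tcp_pos']*1000
    cur=np.degrees(np.arctan2(R[1,0],R[0,0])); rz=0 if psi is None else (cur-psi+180)%360-180
    R2=R@Ro.from_rotvec([0,0,np.radians(rz)]).as_matrix()
    print('t',round(s['t'],2),'pos',p.round(1),'psi',cur.round(2),'tilt',np.degrees(np.arccos(-R[2,2])).round(2),'gap',round(s['finger_gap']*85.4,1),'F',s['force'].round(1),'| rz',round(rz,1),'travel after rz',(R2.T@(np.array([x,y,z])-p)).round(1))
E
python3 - <<'E'
from h import *
go(464,-361.6,60,91.6)
c=manip.calibration('wrist'); im=snap('wrist','w1.png')
for P in([.464,-.3616,.02],[.451,-.2465,.074]): print(w2pix('wrist',P,c))
E
```

```text
t 1.93 pos [ 465.3 -360.9  230.9] psi 91.79 tilt 0.06 gap 80.5 F [-1.  -0.3 -0.1] | rz 0.2 travel after rz [ -0.8  -1.1 170.9]
[251.22122552 165.70875508]
[239.48273555  41.37725654]
```

View pics/w1.png

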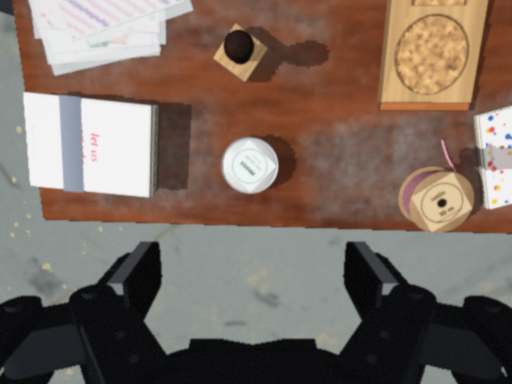

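The tin centre is at (250,165) in the wrist view, against a prediction of (251,166), so the two agree. I'll refine the square stamp and the large recess from the same picture and then descend.

Run:
```python
from h import *
def w(u,v,z): return np.round(pix2w('wrist',u,v,z)*1000,1)[:2]
print('tin',w(250,165,.02),w(222,165,.02),w(278,165,.02))
print('knob',w(239,46,.074)); [print(w(*p,.022)) for p in((235,24),(269,43),(247,80),(214,54))]
print('big',w(432,54,.009))
go(464,-361.6,60,91.6)
```

```text
tin [ 462. -362.] [ 431.7 -362.8] [ 492.3 -361.1]
knob [ 450.2 -251.1]
[ 443.8 -224. ]
[ 477.4 -239.9]
[ 456.7 -274.9]
[ 423.5 -251.5]
big [ 645.  -243.5]
t 1.98 pos [ 464.6 -361.9  231. ] psi 91.7 tilt 0.05 gap 80.0 F [-0.5 -0.5  0.7] | rz 0.1 travel after rz [  0.2  -0.5 171. ]
```

Call:
{"name": "send_rows", "arguments": {
  "motion": [
    {"gripper": 78,"travel": [0,-1,34],"rotation": [0,0,0.2]},
    {"gripper": 78,"travel": [-0.8,0,34],"rotation": [0,0,0]},
    {"gripper": 78,"travel": [0,0,34],"rotation": [0,0,0]},
    {"gripper": 78,"travel": [0,0,34],"rotation": [0,0,0]},
    {"gripper": 78,"travel": [0,0,34],"rotation": [0,0,0]},
    {"gripper": 78,"travel": [0,0,15],"rotation": [0,0,0]},
    {"gripper": 78,"travel": [0,0,15],"rotation": [0,0,0]},
    {"gripper": 78,"travel": [0,0,0],"rotation": [0,0,0]},
    {"gripper": 78,"travel": [0,0,0],"rotation": [0,0,0]},
    {"gripper": 78,"travel": [0,0,0],"rotation": [0,0,0]}
  ]
}}

```text
t: 2.82
tcp_pos: [0.4636, -0.3644, 0.032]
tool_rot: [0.699, 0.715, -0.0, 0.001]
force: [0.1, -0.6, 1.1]
finger_gap: 0.918
```

Run:
```python
from h import *
go(464,-361.6,3,91.6)
```

```text
t 2.82 pos [ 463.6 -364.4   32. ] psi 91.35 tilt 0.08 gap 78.4 F [ 0.1 -0.6  1.1] | rz -0.3 travel after rz [ 2.8  0.5 29. ]
```

Call:
{"name": "send_rows", "arguments": {
  "motion": [
    {"gripper": 76,"travel": [1,0,10],"rotation": [0,0,0]},
    {"gripper": 76,"travel": [0,0,10],"rotation": [0,0,0]},
    {"gripper": 76,"travel": [0,0,9],"rotation": [0,0,0]},
    {"gripper": 76,"travel": [0,0,0],"rotation": [0,0,0]},
    {"gripper": 55,"travel": [0,0,0],"rotation": [0,0,0]},
    {"gripper": 55,"travel": [0,0,0],"rotation": [0,0,0]},
    {"gripper": 55,"travel": [0,0,0],"rotation": [0,0,0]},
    {"gripper": 55,"travel": [0,0,0],"rotation": [0,0,0]},
    {"gripper": 55,"travel": [0,0,0],"rotation": [0,0,0]},
    {"gripper": 55,"travel": [0,0,0],"rotation": [0,0,0]}
  ],
  "newtons": 40
}}

```text
t: 3.65
tcp_pos: [0.4637, -0.3622, 0.0024]
tool_rot: [0.698, 0.716, -0.0, 0.0]
force: [0.1, 0.2, 0.2]
finger_gap: 0.706
```

Run:
```python
from h import *
go(464,-361.6,3,91.6)
```

```text
t 3.65 pos [ 463.7 -362.2    2.4] psi 91.42 tilt 0.01 gap 60.3 F [0.1 0.2 0.2] | rz -0.2 travel after rz [ 0.6  0.3 -0.6]
```

Call:
{"name": "send_rows", "arguments": {
  "motion": [
    {"gripper": 55,"travel": [0,0,-10],"rotation": [0,0,0]},
    {"gripper": 55,"travel": [0,0,-20],"rotation": [0,0,0]},
    {"gripper": 55,"travel": [0,0,-20],"rotation": [0,0,0]},
    {"gripper": 55,"travel": [0,0,-20],"rotation": [0,0,0]},
    {"gripper": 55,"travel": [0,0,0],"rotation": [0,0,0]},
    {"gripper": 55,"travel": [0,0,0],"rotation": [0,0,0]}
  ]
}}

```text
t: 4.15
tcp_pos: [0.4643, -0.3629, 0.074]
tool_rot: [0.698, 0.716, -0.0, 0.002]
force: [-0.2, 0.8, 0.2]
finger_gap: 0.712
```

Run:
```python
from h import *
go(645.8,-244.6,70,91.6)
snap('wrist','w2.png')
```

```text
t 4.15 pos [ 464.3 -362.9   74. ] psi 91.41 tilt 0.2 gap 60.8 F [-0.2  0.8  0.2] | rz -0.2 travel after rz [113.2 184.7   4.1]
```

View pics/w2.png

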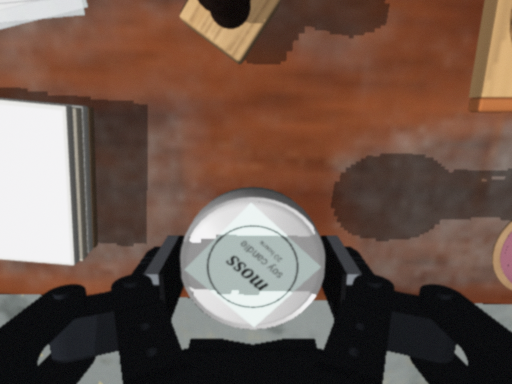

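The held tin reads "moss / soy candle" in this view, although the ink tin should have a plain lid and the gap of 60.5 mm suggests the 62 mm tin. Before placing it I'll check its height and compare the other tins.

Run:
```python
from h import *
a=cv2.imread('pics/side0.png'); t=cv2.imread('pics/top0.png')
f=lambda im,u,v:cv2.resize(im[v-19:v+19,u-25:u+25],(260,198),interpolation=cv2.INTER_CUBIC)
r=w2pix('side',[.464,-.3616,.01]).astype(int);print(r)
row1=[f(a,193,283),f(a,234,257),f(a,*r)]
row2=[f(t,103,193),f(t,149,214),f(t,381,201)]
row3=[f(t,158,20),f(t,263,28),f(cv2.imread('pics/side0.png'),145,145)]
cv2.imwrite('pics/cmp.png',np.vstack([np.hstack(x) for x in(row1,row2,row3)]))
# silhouettes height models
for n,P,r0,hs in(('L',[.4825,.3575],.033,(.02,.03)),('M',[.4278,.2375],.033,(.02,.03)),('R',[.464,-.3616],.031,(.02,.03))):
    for h in hs:
        th=np.linspace(0,6.28,90); q=np.array([w2pix('side',[P[0]+r0*np.cos(k),P[1]+r0*np.sin(k),z]) for k in th for z in(0,h)])
        print(n,h,'side bbox u',q[:,0].min().round(1),q[:,0].max().round(1),'v',q[:,1].min().round(1),q[:,1].max().round(1))
```

```text
[295 140]
L 0.02 side bbox u 178.3 206.1 v 270.9 297.6
L 0.03 side bbox u 177.9 206.1 v 268.2 297.6
M 0.02 side bbox u 220.7 246.1 v 245.2 269.4
M 0.03 side bbox u 220.5 246.1 v 242.6 269.4
R 0.02 side bbox u 286.7 304.2 v 133.9 147.8
R 0.03 side bbox u 286.7 304.4 v 131.6 147.8
```

View pics/cmp.png

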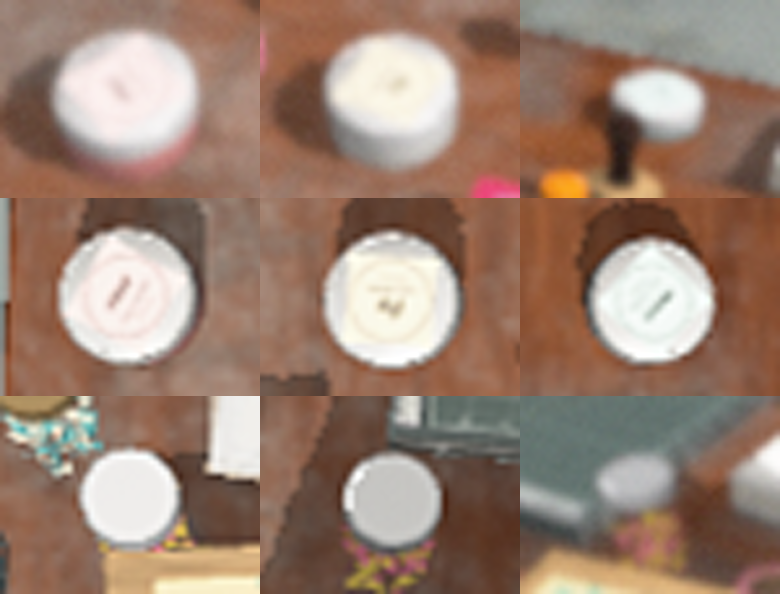

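All three tins carry the same style of label, so the text tells me nothing and I go by size. The right tin's side silhouette is 13.8 px high (20 mm predicts 13.9, 30 mm predicts 16.2), and its diameter of about 62 mm matches by camera and by grip. The middle tin is 26.2 px (30 mm predicts 26.8) and both others are 66 to 68 mm wide. The held tin is therefore the ink tin, so I go on to place it.

Call:
{"name": "send_rows", "arguments": {
  "motion": [
    {"gripper": 55,"travel": [0,20.5,0],"rotation": [0,0,-0.2]},
    {"gripper": 55,"travel": [12.5,20.5,0],"rotation": [0,0,0]},
    {"gripper": 55,"travel": [12.5,20.5,0],"rotation": [0,0,0]},
    {"gripper": 55,"travel": [12.5,20.5,0],"rotation": [0,0,0]},
    {"gripper": 55,"travel": [12.5,20.5,0],"rotation": [0,0,0]},
    {"gripper": 55,"travel": [12.5,20.5,0],"rotation": [0,0,0]},
    {"gripper": 55,"travel": [12.5,20.5,0],"rotation": [0,0,0]},
    {"gripper": 55,"travel": [12.5,20.5,0],"rotation": [0,0,0]},
    {"gripper": 55,"travel": [12.5,20.5,0],"rotation": [0,0,0]},
    {"gripper": 55,"travel": [12.5,0,0],"rotation": [0,0,0]},
    {"gripper": 55,"travel": [0,0,0],"rotation": [0,0,0]},
    {"gripper": 55,"travel": [0,0,0],"rotation": [0,0,0]}
  ]
}}

```text
t: 5.2
tcp_pos: [0.6432, -0.2433, 0.0707]
tool_rot: [0.697, 0.718, -0.001, -0.002]
force: [-0.1, -0.6, -1.0]
finger_gap: 0.706
```

Run:
```python
from h import *
go(645.6,-245.5,9,91.6)
```

```text
t 5.2 pos [ 643.2 -243.3   70.7] psi 91.7 tilt 0.24 gap 60.3 F [-0.1 -0.6 -1. ] | rz 0.1 travel after rz [-2.4  2.6 61.7]
```

Call:
{"name": "send_rows", "arguments": {
  "motion": [
    {"gripper": 55,"travel": [-2,2,15],"rotation": [0,0,0]},
    {"gripper": 55,"travel": [0,0,15],"rotation": [0,0,0]},
    {"gripper": 55,"travel": [0,0,15],"rotation": [0,0,0]},
    {"gripper": 55,"travel": [0,0,6],"rotation": [0,0,0]},
    {"gripper": 55,"travel": [0,0,4],"rotation": [0,0,0]},
    {"gripper": 55,"travel": [0,0,3],"rotation": [0,0,0]},
    {"gripper": 55,"travel": [0,0,0],"rotation": [0,0,0]},
    {"gripper": 55,"travel": [0,0,0],"rotation": [0,0,0]}
  ]
}}

```text
t: 5.87
tcp_pos: [0.6472, -0.2467, 0.0145]
tool_rot: [0.697, 0.717, 0.0, 0.0]
force: [0.0, 0.1, -0.3]
finger_gap: 0.704
```

Run:
```python
from h import *
go(645.6,-245.5,9,91.6)
```

```text
t 5.87 pos [ 647.2 -246.7   14.5] psi 91.61 tilt 0.03 gap 60.1 F [ 0.   0.1 -0.3] | rz 0.0 travel after rz [ 1.3 -1.5  5.5]
```

Call:
{"name": "send_rows", "arguments": {
  "motion": [
    {"gripper": 55,"travel": [0.5,-0.5,2],"rotation": [0,0,0]},
    {"gripper": 55,"travel": [0,0,2],"rotation": [0,0,0]},
    {"gripper": 55,"travel": [0,0,1],"rotation": [0,0,0]},
    {"gripper": 55,"travel": [0,0,0],"rotation": [0,0,0]},
    {"gripper": 55,"travel": [0,0,0],"rotation": [0,0,0]}
  ]
}}

```text
t: 6.28
tcp_pos: [0.6465, -0.246, 0.0094]
tool_rot: [0.697, 0.717, 0.0, 0.0]
force: [0.2, 0.3, -1.0]
finger_gap: 0.711
```

Run:
```python
from h import *
go(645.6,-245.5,9,91.6)
```

```text
t 6.28 pos [ 646.5 -246.     9.4] psi 91.62 tilt 0.01 gap 60.7 F [ 0.2  0.3 -1. ] | rz 0.0 travel after rz [ 0.5 -0.8  0.4]
```

Call:
{"name": "send_rows", "arguments": {
  "motion": [
    {"gripper": 74,"travel": [0,0,0.5],"rotation": [0,0,0]},
    {"gripper": 74,"travel": [0,0,0],"rotation": [0,0,0]},
    {"gripper": 74,"travel": [0,0,0],"rotation": [0,0,0]},
    {"gripper": 74,"travel": [0,0,0],"rotation": [0,0,0]},
    {"gripper": 74,"travel": [0,0,-10],"rotation": [0,0,0]},
    {"gripper": 74,"travel": [0,0,-30],"rotation": [0,0,0]},
    {"gripper": 60,"travel": [0,0,-40],"rotation": [0,0,0]},
    {"gripper": 60,"travel": [0,0,-40],"rotation": [0,0,0]},
    {"gripper": 60,"travel": [0,0,-40],"rotation": [0,0,0]},
    {"gripper": 60,"travel": [0,0,0],"rotation": [0,0,0]},
    {"gripper": 60,"travel": [0,0,0],"rotation": [0,0,0]}
  ]
}}

```text
t: 7.2
tcp_pos: [0.6486, -0.2472, 0.1738]
tool_rot: [0.697, 0.717, 0.001, 0.004]
force: [-0.4, -0.5, 0.0]
finger_gap: 0.701
```

Run:
```python
from h import *
go(451,-249.5,170,54.5)
c=manip.calibration('wrist')
snap('wrist','w3.png')
for y in(-84,-11,48.5,101.5): print(w2pix('wrist',[(642.8-.028*y)/1000,(-162.2+y)/1000,.012],c).round(0))
```

```text
t 7.2 pos [ 648.6 -247.2  173.8] psi 91.62 tilt 0.51 gap 59.9 F [-0.4 -0.5  0. ] | rz 37.1 travel after rz [-116.6 -159.5    2.3]
[247. 173.]
[247.  91.]
[247.  16.]
[246. -58.]
```

View pics/w3.png

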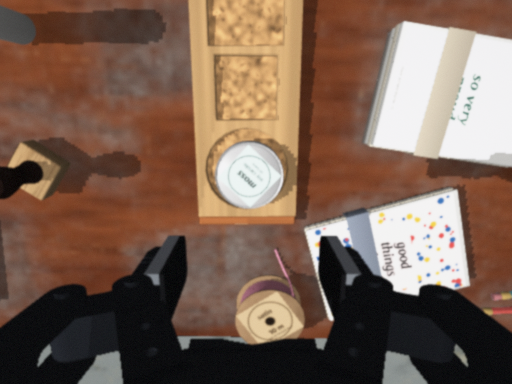

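The view shows the tin at (251,174), with a cork crescent above it up to v=128. It may be off toward -y, so I'll overlay the expected outlines and check.

Run:
```python
from h import *
a=cv2.imread('pics/w3.png'); c=manip.calibration('wrist'); print(np.round(c['cam_to_world'],3).tolist())
k=4;x0,y0=170,80
b=cv2.resize(a[y0:y0+150,x0:x0+150],None,fx=k,fy=k,interpolation=cv2.INTER_CUBIC)
cv2.imwrite('pics/w3c.png',b)
w=lambda u,v,z:(pix2w('wrist',u,v,z,c)*1000).round(1)[:2]
for h in(.026,.032): print('tin c',w(251,174,h),'top',w(251,141,h),'bot',w(251,208,h),'l',w(217,174,h),'r',w(285,174,h))
print('recess top',w(247,128,.012),'left',w(205,165,.012),'tray end',w(200,216,.012),w(295,216,.012),'sq',w(216,56,.012),w(279,56,.012),w(216,120,.012),w(279,120,.012))
```

```text
[[1.0, 0.025, 0.01, 0.644], [0.027, -0.963, -0.267, -0.179], [0.003, 0.267, -0.964, 0.313], [0.0, 0.0, 0.0, 1.0]]
tin c [ 646.  -242.1] top [ 645.2 -213. ] bot [ 646.8 -273.8] l [ 615.9 -242.9] r [ 676.1 -241.3]
tin c [ 646.  -240.8] top [ 645.2 -212.3] bot [ 646.8 -271.8] l [ 616.5 -241.6] r [ 675.5 -240. ]
recess top [ 641.4 -203.2] left [ 603.4 -237.8] tray end [ 598.1 -287.8] [ 689.5 -285.4] sq [ 613.8 -143.9] [ 667.1 -142.4] [ 613.7 -196.9] [ 669.7 -195.4]
```

View pics/w3c.png

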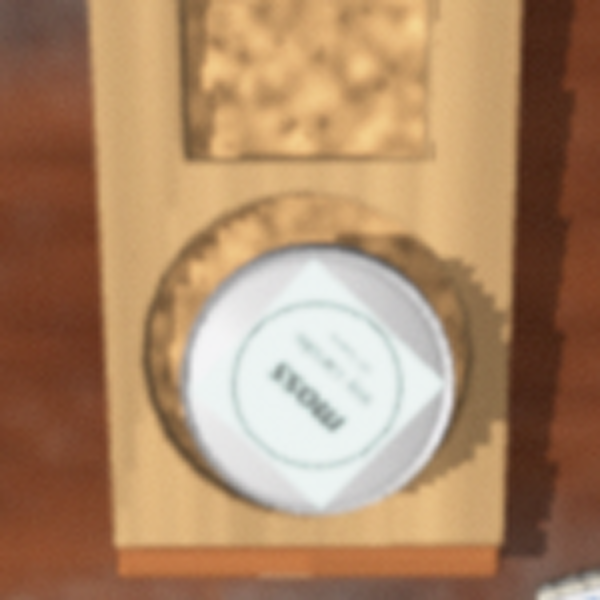

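The tin is inside the recess: a cork ring or recess wall shows all round except at the lower right, about 4 mm off centre with 7 mm allowed, and the disc measures 60 mm and looks flat. Next is the square stamp.

Call:
{"name": "send_rows", "arguments": {
  "motion": [
    {"gripper": 60,"travel": [0,0,0],"rotation": [0,0,6.15]},
    {"gripper": 60,"travel": [0,0,0],"rotation": [0,0,6.15]},
    {"gripper": 60,"travel": [0,0,0],"rotation": [0,0,6.15]},
    {"gripper": 60,"travel": [0,0,0],"rotation": [0,0,6.15]},
    {"gripper": 60,"travel": [0,0,0],"rotation": [0,0,6.15]},
    {"gripper": 60,"travel": [0,0,0],"rotation": [0,0,6.15]},
    {"gripper": 60,"travel": [-23,-32,0],"rotation": [0,0,0]},
    {"gripper": 60,"travel": [-23,-32,0],"rotation": [0,0,0]},
    {"gripper": 60,"travel": [-23,-32,0],"rotation": [0,0,0]},
    {"gripper": 60,"travel": [-23,-32,0],"rotation": [0,0,0]},
    {"gripper": 60,"travel": [-23,-32,0],"rotation": [0,0,0]},
    {"gripper": 60,"travel": [0,0,0],"rotation": [0,0,0]}
  ]
}}

```text
t: 8.25
tcp_pos: [0.4396, -0.2426, 0.1661]
tool_rot: [0.889, 0.458, -0.004, -0.008]
force: [-0.3, 1.0, -0.5]
finger_gap: 0.702
```

Run:
```python
from h import *
go(450.5,-248,100,54.5)
c=manip.calibration('wrist')
a=manip.snapshot('wrist'); p=w2pix('wrist',[.4505,-.248,.03],c); print(p, w2pix('wrist',[.4505,-.248,.074],c))
u,v=int(p[0])-60,max(0,int(p[1])-60); print('origin',u,v)
cv2.imwrite('pics/w4.png',cv2.resize(a[v:v+110,u:u+130,::-1],None,fx=5,fy=5,interpolation=cv2.INTER_CUBIC))
np.save('w4.npy',np.array([c['fx'],c['fy'],c['cx'],c['cy'],*np.ravel(c['cam_to_world'])]))
```

```text
t 8.25 pos [ 439.6 -242.6  166.1] psi 54.58 tilt 0.98 gap 60.0 F [-0.3  1.  -0.5] | rz 0.1 travel after rz [ 1.9 13.1 65.9]
[268.80192829 179.12600172] [270.71921994 192.76867769]
origin 208 119
```

View pics/w4.png

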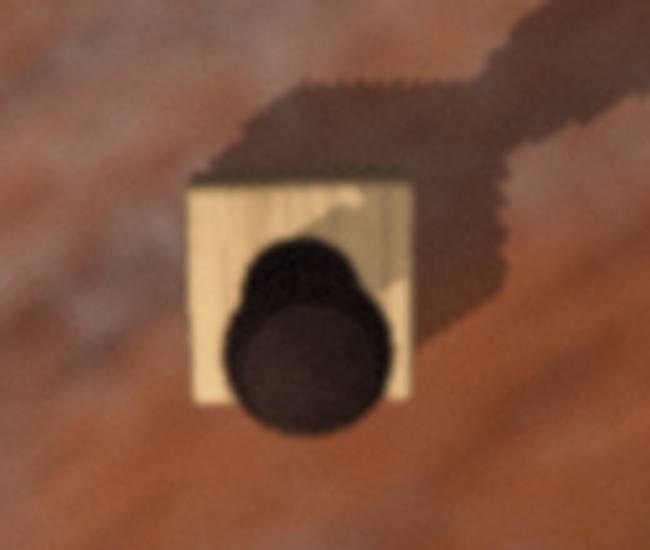

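The stamp block in this view spans crop (190..412, 183..404) with edges parallel to the jaw axes, so the yaw is right. The knob top is centred at (310,370).

Run:
```python
from h import *
m=np.load('w4.npy'); c=dict(fx=m[0],fy=m[1],cx=m[2],cy=m[3],cam_to_world=m[4:].reshape(4,4))
f=lambda u,v,z:(pix2w('wrist',208+u/5,119+v/5,z,c)*1000).round(1)[:2]
print('knob',f(310,370,.074),'block',f(301,294,.022),[f(*p,.022) for p in((190,183),(412,183),(412,402),(193,404))])
go(450.5,-248,100,54.5)
```

```text
knob [ 450.  -247.8] block [ 449.9 -248.4] [array([ 445.4, -220.9]), array([ 476.9, -243.3]), array([ 454.8, -276.3]), array([ 422.4, -253.9])]
t 8.3 pos [ 443.9 -244.8  166.9] psi 54.55 tilt 0.56 gap 59.9 F [ 0.8  0.1 -1.1] | rz 0.0 travel after rz [ 1.1  7.9 66.8]
```

Call:
{"name": "send_rows", "arguments": {
  "motion": [
    {"gripper": 60,"travel": [0,0,0],"rotation": [0,0,0]},
    {"gripper": 60,"travel": [0,0,30],"rotation": [0,0,0]},
    {"gripper": 60,"travel": [0,0,30],"rotation": [0,0,0]},
    {"gripper": 60,"travel": [0,0,0],"rotation": [0,0,0]},
    {"gripper": 60,"travel": [0,0,0],"rotation": [0,0,0]},
    {"gripper": 60,"travel": [0,0,0],"rotation": [0,0,0]}
  ]
}}

```text
t: 8.8
tcp_pos: [0.4507, -0.2479, 0.1092]
tool_rot: [0.888, 0.46, 0.0, 0.0]
force: [-1.0, -0.8, 0.1]
finger_gap: 0.702
```

Run:
```python
from h import *
go(450.1,-248,38,54.5)
```

```text
t 8.8 pos [ 450.7 -247.9  109.2] psi 54.76 tilt 0.06 gap 60.0 F [-1.  -0.8  0.1] | rz 0.3 travel after rz [-0.4 -0.5 71.2]
```

Call:
{"name": "send_rows", "arguments": {
  "motion": [
    {"gripper": 60,"travel": [0,0,25],"rotation": [0,0,0]},
    {"gripper": 60,"travel": [0,0,25],"rotation": [0,0,0]},
    {"gripper": 60,"travel": [0,0,15],"rotation": [0,0,0]},
    {"gripper": 60,"travel": [0,0,6],"rotation": [0,0,0]},
    {"gripper": 60,"travel": [0,0,0],"rotation": [0,0,0]},
    {"gripper": 20,"travel": [0,0,0],"rotation": [0,0,0]},
    {"gripper": 20,"travel": [0,0,0],"rotation": [0,0,0]},
    {"gripper": 20,"travel": [0,0,0],"rotation": [0,0,0]},
    {"gripper": 20,"travel": [0,0,0],"rotation": [0,0,0]},
    {"gripper": 20,"travel": [0,0,0],"rotation": [0,0,0]},
    {"gripper": 20,"travel": [0,0,0],"rotation": [0,0,0]},
    {"gripper": 20,"travel": [0,0,0],"rotation": [0,0,0]}
  ],
  "newtons": 50
}}

```text
t: 9.8
tcp_pos: [0.4503, -0.2482, 0.0393]
tool_rot: [0.888, 0.46, 0.001, 0.002]
force: [0.2, 1.3, 7.0]
finger_gap: 0.266
```

Run:
```python
from h import *
go(642.5,-173,120,91.6)
```

```text
t 9.8 pos [ 450.3 -248.2   39.3] psi 54.72 tilt 0.19 gap 22.7 F [0.2 1.3 7. ] | rz -36.9 travel after rz [ 69.6 194.4 -80.4]
```

Call:
{"name": "send_rows", "arguments": {
  "motion": [
    {"gripper": 20,"travel": [0,0,-10],"rotation": [0,0,0]},
    {"gripper": 20,"travel": [0,0,-25],"rotation": [0,0,0]},
    {"gripper": 20,"travel": [0,0,-30],"rotation": [0,0,0]},
    {"gripper": 20,"travel": [0,0,-15],"rotation": [0,0,0]},
    {"gripper": 20,"travel": [0,0,0],"rotation": [0,0,-6.15]},
    {"gripper": 20,"travel": [0,0,0],"rotation": [0,0,-6.15]},
    {"gripper": 20,"travel": [0,0,0],"rotation": [0,0,-6.15]},
    {"gripper": 20,"travel": [0,0,0],"rotation": [0,0,-6.15]},
    {"gripper": 20,"travel": [0,0,0],"rotation": [0,0,-6.15]},
    {"gripper": 20,"travel": [0,0,0],"rotation": [0,0,-6.15]},
    {"gripper": 20,"travel": [0,0,0],"rotation": [0,0,0]},
    {"gripper": 20,"travel": [0,0,0],"rotation": [0,0,0]}
  ]
}}

```text
t: 10.8
tcp_pos: [0.4494, -0.2474, 0.1184]
tool_rot: [0.698, 0.716, 0.0, 0.0]
force: [-0.2, 0.3, -0.8]
finger_gap: 0.268
```

Run:
```python
from h import *
go(642.5,-173,120,91.6)
```

```text
t 10.8 pos [ 449.4 -247.4  118.4] psi 91.45 tilt 0.03 gap 22.9 F [-0.2  0.3 -0.8] | rz -0.1 travel after rz [ 69.  195.2  -1.5]
```

Call:
{"name": "send_rows", "arguments": {
  "motion": [
    {"gripper": 20,"travel": [7.7,21.7,0],"rotation": [0,0,0]},
    {"gripper": 20,"travel": [7.7,21.7,0],"rotation": [0,0,0]},
    {"gripper": 20,"travel": [7.7,21.7,0],"rotation": [0,0,0]},
    {"gripper": 20,"travel": [7.7,21.7,0],"rotation": [0,0,0]},
    {"gripper": 20,"travel": [7.7,21.7,0],"rotation": [0,0,0]},
    {"gripper": 20,"travel": [7.7,21.7,0],"rotation": [0,0,0]},
    {"gripper": 20,"travel": [7.7,21.7,0],"rotation": [0,0,0]},
    {"gripper": 20,"travel": [7.7,21.7,0],"rotation": [0,0,0]},
    {"gripper": 20,"travel": [7.7,21.7,0],"rotation": [0,0,0]},
    {"gripper": 20,"travel": [0,0,0],"rotation": [0,0,0]},
    {"gripper": 20,"travel": [0,0,0],"rotation": [0,0,0]},
    {"gripper": 20,"travel": [0,0,0],"rotation": [0,0,0]}
  ]
}}

```text
t: 11.8
tcp_pos: [0.6416, -0.1724, 0.1175]
tool_rot: [0.697, 0.717, -0.0, -0.001]
force: [0.1, 0.2, -1.3]
finger_gap: 0.265
```

Call:
{"name": "send_rows", "arguments": {
  "motion": [
    {"gripper": 20,"travel": [0,0,20],"rotation": [0,0,0]},
    {"gripper": 20,"travel": [0,0,20],"rotation": [0,0,0]},
    {"gripper": 20,"travel": [0,0,14],"rotation": [0,0,0]},
    {"gripper": 20,"travel": [0,0,0],"rotation": [0,0,0]},
    {"gripper": 20,"travel": [0,0,0],"rotation": [0,0,0]},
    {"gripper": 20,"travel": [0,0,0],"rotation": [0,0,0]}
  ]
}}

```text
t: 12.3
tcp_pos: [0.6429, -0.1733, 0.0645]
tool_rot: [0.697, 0.717, 0.0, 0.0]
force: [0.2, -0.7, -0.4]
finger_gap: 0.269
```

Run:
```python
from h import *
a=manip.snapshot('wrist'); go(642.5,-173,45,91.6)
cv2.imwrite('pics/w5.png',a[...,::-1])
```

```text
t 12.35 pos [ 643.3 -173.3   65. ] psi 91.58 tilt 0.12 gap 22.9 F [-0.6 -0.7 -0.8] | rz -0.0 travel after rz [ 0.3 -0.8 20. ]
```

View pics/w5.png

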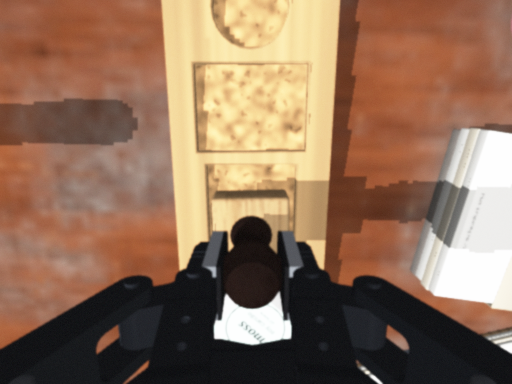

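The block is at u 212–290 and the square recess at u 207–297, parallel and centred. I'll lower it.

Call:
{"name": "send_rows", "arguments": {
  "motion": [
    {"gripper": 20,"travel": [0,0,8],"rotation": [0,0,0]},
    {"gripper": 20,"travel": [0,0,6],"rotation": [0,0,0]},
    {"gripper": 20,"travel": [0,0,3],"rotation": [0,0,0]},
    {"gripper": 20,"travel": [0,0,1.5],"rotation": [0,0,0]},
    {"gripper": 20,"travel": [0,0,0],"rotation": [0,0,0]},
    {"gripper": 20,"travel": [0,0,0],"rotation": [0,0,0]}
  ]
}}

```text
t: 12.85
tcp_pos: [0.6424, -0.1725, 0.0456]
tool_rot: [0.697, 0.717, -0.0, -0.0]
force: [-1.5, 0.9, 3.0]
finger_gap: 0.269
```

Run:
```python
from h import *
go(642.5,-173,45,91.6)
```

```text
t 12.85 pos [ 642.4 -172.5   45.6] psi 91.62 tilt 0.05 gap 22.9 F [-1.5  0.9  3. ] | rz 0.0 travel after rz [-0.5  0.1  0.6]
```

Call:
{"name": "send_rows", "arguments": {
  "motion": [
    {"gripper": 20,"travel": [0,0,0.5],"rotation": [0,0,0]},
    {"gripper": 42,"travel": [0,0,0],"rotation": [0,0,0]},
    {"gripper": 42,"travel": [0,0,0],"rotation": [0,0,0]},
    {"gripper": 42,"travel": [0,0,0],"rotation": [0,0,0]},
    {"gripper": 42,"travel": [0,0,-10],"rotation": [0,0,0]},
    {"gripper": 42,"travel": [0,0,-30],"rotation": [0,0,0]},
    {"gripper": 42,"travel": [0,0,-35],"rotation": [0,0,0]},
    {"gripper": 60,"travel": [0,0,-35],"rotation": [0,0,0]},
    {"gripper": 60,"travel": [0,0,-20],"rotation": [0,0,0]},
    {"gripper": 60,"travel": [0,0,0],"rotation": [0,0,0]},
    {"gripper": 60,"travel": [0,0,0],"rotation": [0,0,0]},
    {"gripper": 60,"travel": [0,0,0],"rotation": [0,0,0]}
  ]
}}

```text
t: 13.85
tcp_pos: [0.6419, -0.1724, 0.1742]
tool_rot: [0.697, 0.717, -0.0, -0.001]
force: [0.4, 0.4, -0.4]
finger_gap: 0.702
```

Run:
```python
from h import *
go(463.5,123.4,175,6.8)
snap('wrist','w6.png')
```

```text
t 13.85 pos [ 641.9 -172.4  174.2] psi 91.61 tilt 0.09 gap 59.9 F [ 0.4  0.4 -0.4] | rz 84.8 travel after rz [-1.421e+02 -3.148e+02 -3.000e-01]
```

Call:
{"name": "send_rows", "arguments": {
  "motion": [
    {"gripper": 60,"travel": [0,0,0],"rotation": [0,0,7.07]},
    {"gripper": 60,"travel": [0,0,0],"rotation": [0,0,7.07]},
    {"gripper": 60,"travel": [0,0,0],"rotation": [0,0,7.07]},
    {"gripper": 60,"travel": [0,0,0],"rotation": [0,0,7.07]},
    {"gripper": 60,"travel": [0,0,0],"rotation": [0,0,7.07]},
    {"gripper": 60,"travel": [0,0,0],"rotation": [0,0,7.07]},
    {"gripper": 60,"travel": [0,0,0],"rotation": [0,0,7.07]},
    {"gripper": 60,"travel": [0,0,0],"rotation": [0,0,7.07]},
    {"gripper": 60,"travel": [0,0,0],"rotation": [0,0,7.07]},
    {"gripper": 60,"travel": [0,0,0],"rotation": [0,0,7.07]},
    {"gripper": 60,"travel": [0,0,0],"rotation": [0,0,7.07]},
    {"gripper": 60,"travel": [0,0,0],"rotation": [0,0,7.07]}
  ]
}}

```text
t: 14.9
tcp_pos: [0.6414, -0.1722, 0.1724]
tool_rot: [0.998, 0.056, -0.002, -0.001]
force: [-0.5, 0.1, 0.1]
finger_gap: 0.703
```

Call:
{"name": "send_rows", "arguments": {
  "motion": [
    {"gripper": 60,"travel": [-15,-31.5,0],"rotation": [0,0,0]},
    {"gripper": 60,"travel": [-15,-31.5,0],"rotation": [0,0,0]},
    {"gripper": 60,"travel": [-15,-31.5,0],"rotation": [0,0,0]},
    {"gripper": 60,"travel": [-15,-31.5,0],"rotation": [0,0,0]},
    {"gripper": 60,"travel": [-15,-31.5,0],"rotation": [0,0,0]},
    {"gripper": 60,"travel": [-15,-31.5,0],"rotation": [0,0,0]},
    {"gripper": 60,"travel": [-15,-31.5,0],"rotation": [0,0,0]},
    {"gripper": 60,"travel": [-15,-31.5,0],"rotation": [0,0,0]},
    {"gripper": 60,"travel": [-15,-31.5,0],"rotation": [0,0,0]},
    {"gripper": 60,"travel": [-7,-31.5,0],"rotation": [0,0,0]},
    {"gripper": 60,"travel": [0,0,0],"rotation": [0,0,0]}
  ]
}}

```text
t: 15.82
tcp_pos: [0.4593, 0.1274, 0.1732]
tool_rot: [0.998, 0.061, -0.004, -0.001]
force: [-0.2, 0.0, -0.2]
finger_gap: 0.706
```

Call:
{"name": "send_rows", "arguments": {
  "motion": [
    {"gripper": 60,"travel": [0,0,0],"rotation": [0,0,0]},
    {"gripper": 60,"travel": [0,0,0],"rotation": [0,0,0]},
    {"gripper": 60,"travel": [0,0,0],"rotation": [0,0,0]},
    {"gripper": 60,"travel": [0,0,0],"rotation": [0,0,0]}
  ]
}}

```text
t: 16.15
tcp_pos: [0.4652, 0.1223, 0.1744]
tool_rot: [0.998, 0.058, -0.0, 0.0]
force: [-0.3, -0.7, -0.2]
finger_gap: 0.702
```

Run:
```python
from h import *
go(463.5,123.4,100,6.8)
c=manip.calibration('wrist')
a=manip.snapshot('wrist'); p=w2pix('wrist',[.4635,.1234,.03],c); print(p)
u,v=int(p[0])-60,max(0,int(p[1])-60); print('origin',u,v)
l=cv2.resize(a[v:v+110,u:u+100,::-1],None,fx=4,fy=4,interpolation=cv2.INTER_CUBIC)
b=cv2.imread('pics/w6.png')[85:195,200:300]; r=cv2.resize(b,None,fx=4,fy=4,interpolation=cv2.INTER_CUBIC)
cv2.imwrite('pics/w7.png',np.hstack([l,r]))
np.save('w4.npy',np.array([c['fx'],c['fy'],c['cx'],c['cy'],*np.ravel(c['cam_to_world'])]))
```

```text
t 16.15 pos [465.2 122.3 174.4] psi 6.67 tilt 0.02 gap 60.0 F [-0.3 -0.7 -0.2] | rz -0.1 travel after rz [-1.5 -1.3 74.4]
[250.56307954 180.81810878]
origin 190 120
```

View pics/w7.png

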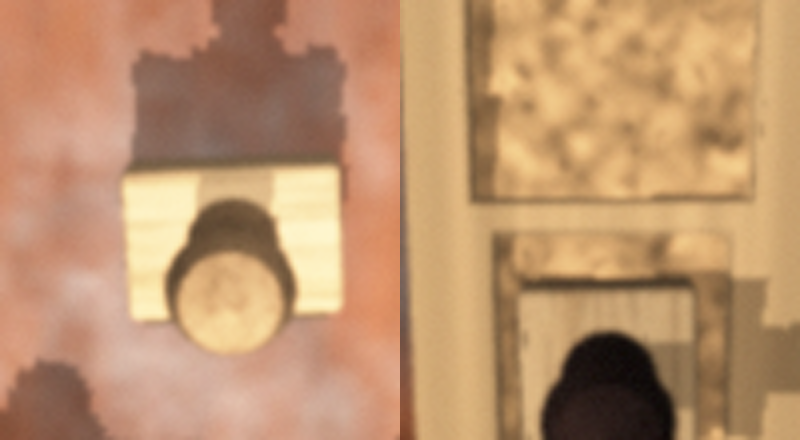

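The right panel shows the square stamp seated and parallel in its recess. The left panel shows the light oblong stamp, with block corners (124,178), (339,165), (341,307), (133,322) and knob (230,300), turned about 3° from the tool.

Run:
```python
from h import *
m=np.load('w4.npy'); c=dict(fx=m[0],fy=m[1],cx=m[2],cy=m[3],cam_to_world=m[4:].reshape(4,4))
f=lambda u,v,z:(pix2w('wrist',190+u/4,120+v/4,z,c)*1000).round(1)[:2]
k=[f(*p,.022) for p in((124,178),(339,165),(341,307),(133,322))]
print('knob',f(230,300,.074),'block',np.mean(k,0),k)
e=[k[1]-k[0],k[2]-k[3],k[3]-k[0],k[2]-k[1]]; print([(np.hypot(*x).round(1),np.degrees(np.arctan2(x[1],x[0])).round(1)) for x in e])
```

```text
knob [462.7 125.5] block [461.225 125.05 ] [array([473.6, 151.4]), array([482.1, 103.7]), array([449.2,  98.8]), array([440. , 146.3])]
[(np.float64(48.5), np.float64(-79.9)), (np.float64(48.4), np.float64(-79.0)), (np.float64(34.0), np.float64(-171.4)), (np.float64(33.3), np.float64(-171.5))]
```

Call:
{"name": "send_rows", "arguments": {
  "motion": [
    {"gripper": 60,"travel": [0,0,0],"rotation": [0,0,-2.3]},
    {"gripper": 60,"travel": [-1.8,-2.5,25],"rotation": [0,0,0]},
    {"gripper": 60,"travel": [0,0,30],"rotation": [0,0,0]},
    {"gripper": 60,"travel": [0,0,30],"rotation": [0,0,0]},
    {"gripper": 60,"travel": [0,0,25],"rotation": [0,0,0]},
    {"gripper": 60,"travel": [0,0,15],"rotation": [0,0,0]},
    {"gripper": 60,"travel": [0,0,8],"rotation": [0,0,0]},
    {"gripper": 60,"travel": [0,0,0],"rotation": [0,0,0]},
    {"gripper": 60,"travel": [0,0,0],"rotation": [0,0,0]},
    {"gripper": 60,"travel": [0,0,0],"rotation": [0,0,0]}
  ]
}}

```text
t: 17.03
tcp_pos: [0.4633, 0.1253, 0.0427]
tool_rot: [0.997, 0.079, 0.001, 0.0]
force: [0.1, 0.4, -0.3]
finger_gap: 0.697
```

Run:
```python
from h import *
go(463,124.5,39.5,9)
```

```text
t 17.03 pos [463.3 125.3  42.7] psi 9.04 tilt 0.11 gap 59.6 F [ 0.1  0.4 -0.3] | rz 0.0 travel after rz [-0.4  0.8  3.2]
```

Call:
{"name": "send_rows", "arguments": {
  "motion": [
    {"gripper": 60,"travel": [0,0,2.5],"rotation": [0,0,0]},
    {"gripper": 20,"travel": [0,0,0],"rotation": [0,0,0]},
    {"gripper": 20,"travel": [0,0,0],"rotation": [0,0,0]},
    {"gripper": 20,"travel": [0,0,0],"rotation": [0,0,0]},
    {"gripper": 20,"travel": [0,0,0],"rotation": [0,0,0]},
    {"gripper": 20,"travel": [0,0,0],"rotation": [0,0,0]},
    {"gripper": 20,"travel": [0,0,0],"rotation": [0,0,0]},
    {"gripper": 20,"travel": [0,0,0],"rotation": [0,0,0]}
  ],
  "newtons": 50
}}

```text
t: 17.7
tcp_pos: [0.4626, 0.1258, 0.04]
tool_rot: [0.997, 0.079, 0.001, -0.0]
force: [-0.4, 0.8, 5.2]
finger_gap: 0.271
```

Call:
{"name": "send_rows", "arguments": {
  "motion": [
    {"gripper": 20,"travel": [0,0,-10],"rotation": [0,0,0]},
    {"gripper": 20,"travel": [0,0,-30],"rotation": [0,0,0]},
    {"gripper": 20,"travel": [0,0,-35],"rotation": [0,0,0]},
    {"gripper": 20,"travel": [0,0,-35],"rotation": [0,0,0]},
    {"gripper": 20,"travel": [0,0,0],"rotation": [0,0,0]},
    {"gripper": 20,"travel": [0,0,0],"rotation": [0,0,0]}
  ]
}}

```text
t: 18.2
tcp_pos: [0.4637, 0.1256, 0.1516]
tool_rot: [0.997, 0.079, 0.003, 0.0]
force: [0.1, -0.2, -1.9]
finger_gap: 0.275
```

Run:
```python
from h import *
go(641.3,-113.3,150,91.6)
```

```text
t 18.2 pos [463.7 125.6 151.6] psi 9.09 tilt 0.32 gap 23.4 F [ 0.1 -0.2 -1.9] | rz -82.5 travel after rz [-243.8  170.9    2.6]
```

Call:
{"name": "send_rows", "arguments": {
  "motion": [
    {"gripper": 20,"travel": [0,0,0],"rotation": [0,0,-6.88]},
    {"gripper": 20,"travel": [0,0,0],"rotation": [0,0,-6.88]},
    {"gripper": 20,"travel": [0,0,0],"rotation": [0,0,-6.88]},
    {"gripper": 20,"travel": [0,0,0],"rotation": [0,0,-6.88]},
    {"gripper": 20,"travel": [0,0,0],"rotation": [0,0,-6.88]},
    {"gripper": 20,"travel": [0,0,0],"rotation": [0,0,-6.88]},
    {"gripper": 20,"travel": [0,0,0],"rotation": [0,0,-6.88]},
    {"gripper": 20,"travel": [0,0,0],"rotation": [0,0,-6.88]},
    {"gripper": 20,"travel": [0,0,0],"rotation": [0,0,-6.88]},
    {"gripper": 20,"travel": [0,0,0],"rotation": [0,0,-6.88]},
    {"gripper": 20,"travel": [0,0,0],"rotation": [0,0,-6.88]},
    {"gripper": 20,"travel": [0,0,0],"rotation": [0,0,-6.88]}
  ]
}}

```text
t: 19.2
tcp_pos: [0.4609, 0.1254, 0.1478]
tool_rot: [0.695, 0.719, -0.001, -0.001]
force: [-1.2, 0.1, -0.3]
finger_gap: 0.275
```

Call:
{"name": "send_rows", "arguments": {
  "motion": [
    {"gripper": 20,"travel": [-24.4,17.1,0],"rotation": [0,0,0]},
    {"gripper": 20,"travel": [-24.4,17.1,0],"rotation": [0,0,0]},
    {"gripper": 20,"travel": [-24.4,17.1,0],"rotation": [0,0,0]},
    {"gripper": 20,"travel": [-24.4,17.1,0],"rotation": [0,0,0]},
    {"gripper": 20,"travel": [-24.4,17.1,0],"rotation": [0,0,0]},
    {"gripper": 20,"travel": [-24.4,17.1,0],"rotation": [0,0,0]},
    {"gripper": 20,"travel": [-24.4,17.1,0],"rotation": [0,0,0]},
    {"gripper": 20,"travel": [-24.4,17.1,0],"rotation": [0,0,0]},
    {"gripper": 20,"travel": [-24.4,17.1,0],"rotation": [0,0,0]},
    {"gripper": 20,"travel": [-24.4,17.1,0],"rotation": [0,0,0]},
    {"gripper": 20,"travel": [0,0,0],"rotation": [0,0,0]},
    {"gripper": 20,"travel": [0,0,0],"rotation": [0,0,0]}
  ]
}}

```text
t: 20.2
tcp_pos: [0.6396, -0.1148, 0.147]
tool_rot: [0.698, 0.716, -0.001, -0.002]
force: [-0.1, 0.5, -1.3]
finger_gap: 0.274
```

Call:
{"name": "send_rows", "arguments": {
  "motion": [
    {"gripper": 20,"travel": [0,0,30],"rotation": [0,0,0]},
    {"gripper": 20,"travel": [0,0,30],"rotation": [0,0,0]},
    {"gripper": 20,"travel": [0,0,25],"rotation": [0,0,0]},
    {"gripper": 20,"travel": [0,0,0],"rotation": [0,0,0]},
    {"gripper": 20,"travel": [0,0,0],"rotation": [0,0,0]},
    {"gripper": 20,"travel": [0,0,0],"rotation": [0,0,0]},
    {"gripper": 20,"travel": [0,0,0],"rotation": [0,0,0]}
  ]
}}

```text
t: 20.78
tcp_pos: [0.6413, -0.1134, 0.0661]
tool_rot: [0.697, 0.717, 0.001, 0.001]
force: [0.0, -0.5, 0.1]
finger_gap: 0.27
```

Run:
```python
from h import *
a=manip.snapshot('wrist'); go(641.3,-113.3,46,91.6)
cv2.imwrite('pics/w8.png',a[...,::-1])
```

```text
t 20.83 pos [ 641.4 -113.6   66.3] psi 91.66 tilt 0.2 gap 23.4 F [-0.3  1.  -1.2] | rz 0.1 travel after rz [ 0.3 -0.2 20.3]
```

View pics/w8.png

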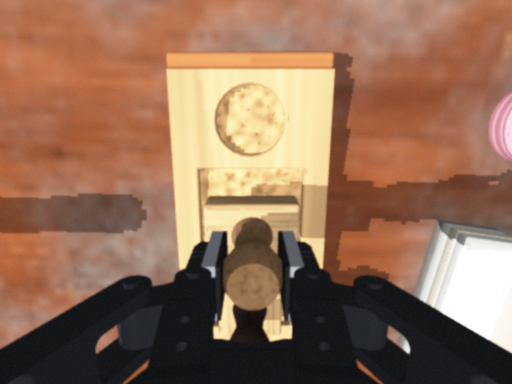

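The block (u 203–301) lies parallel within the oblong recess (u 198–305). The small round recess is centred at (250,119). I'll lower it.

Run:
```python
from h import *
print('small',pix2w('wrist',250,119,.011)*1000,'ends',pix2w('wrist',250,68,.012)*1000, 'glue from top 447.8,-127.1; obl top edge',pix2w('wrist',251,168,.012)*1000)
```

```text
small [638.61184754 -56.9922775   11.        ] ends [637.88667681 -29.13047689  12.        ] glue from top 447.8,-127.1; obl top edge [639.97174273 -85.8308132   12.        ]
```

Call:
{"name": "send_rows", "arguments": {
  "motion": [
    {"gripper": 20,"travel": [0,0,8],"rotation": [0,0,0]},
    {"gripper": 20,"travel": [0,0,6],"rotation": [0,0,0]},
    {"gripper": 20,"travel": [0,0,3],"rotation": [0,0,0]},
    {"gripper": 20,"travel": [0,0,1.5],"rotation": [0,0,0]},
    {"gripper": 20,"travel": [0,0,1],"rotation": [0,0,0]},
    {"gripper": 20,"travel": [0,0,0],"rotation": [0,0,0]},
    {"gripper": 20,"travel": [0,0,0],"rotation": [0,0,0]}
  ]
}}

```text
t: 21.42
tcp_pos: [0.6398, -0.1134, 0.0461]
tool_rot: [0.697, 0.717, -0.0, -0.0]
force: [-2.4, 0.5, 8.4]
finger_gap: 0.273
```

Run:
```python
from h import *
go(641.3,-113.3,46,91.6)
```

```text
t 21.42 pos [ 639.8 -113.4   46.1] psi 91.64 tilt 0.05 gap 23.3 F [-2.4  0.5  8.4] | rz 0.0 travel after rz [0.1 1.5 0.1]
```

Call:
{"name": "send_rows", "arguments": {
  "motion": [
    {"gripper": 42,"travel": [0,0,0],"rotation": [0,0,0]},
    {"gripper": 42,"travel": [0,0,0],"rotation": [0,0,0]},
    {"gripper": 42,"travel": [0,0,0],"rotation": [0,0,0]},
    {"gripper": 42,"travel": [0,0,-10],"rotation": [0,0,0]},
    {"gripper": 42,"travel": [0,0,-30],"rotation": [0,0,0]},
    {"gripper": 42,"travel": [0,0,-35],"rotation": [0,0,0]},
    {"gripper": 60,"travel": [0,0,-35],"rotation": [0,0,0]},
    {"gripper": 60,"travel": [0,0,-30],"rotation": [0,0,0]},
    {"gripper": 60,"travel": [0,0,0],"rotation": [0,0,0]},
    {"gripper": 60,"travel": [0,0,0],"rotation": [0,0,0]},
    {"gripper": 60,"travel": [0,0,0],"rotation": [0,0,0]}
  ]
}}

```text
t: 22.33
tcp_pos: [0.6397, -0.1133, 0.1848]
tool_rot: [0.697, 0.717, -0.0, -0.0]
force: [-0.6, 0.2, 0.3]
finger_gap: 0.699
```

Run:
```python
from h import *
go(447.8,-127.1,175,91.6); snap('wrist','w9.png')
```

```text
t 22.33 pos [ 639.7 -113.3  184.8] psi 91.63 tilt 0.04 gap 59.7 F [-0.6  0.2  0.3] | rz 0.0 travel after rz [  -8.4 -192.2    9.9]
```

Call:
{"name": "send_rows", "arguments": {
  "motion": [
    {"gripper": 60,"travel": [-1,-24,0],"rotation": [0,0,0]},
    {"gripper": 60,"travel": [-1,-24,0],"rotation": [0,0,0]},
    {"gripper": 60,"travel": [-1,-24,0],"rotation": [0,0,0]},
    {"gripper": 60,"travel": [-1,-24,0],"rotation": [0,0,0]},
    {"gripper": 60,"travel": [-1,-24,0],"rotation": [0,0,0]},
    {"gripper": 60,"travel": [-1,-24,0],"rotation": [0,0,0]},
    {"gripper": 60,"travel": [-1,-24,0],"rotation": [0,0,0]},
    {"gripper": 60,"travel": [-1,-24,0],"rotation": [0,0,0]},
    {"gripper": 60,"travel": [0,0,0],"rotation": [0,0,0]},
    {"gripper": 60,"travel": [0,0,0],"rotation": [0,0,0]},
    {"gripper": 60,"travel": [0,0,0],"rotation": [0,0,0]},
    {"gripper": 60,"travel": [0,0,0],"rotation": [0,0,0]}
  ]
}}

```text
t: 23.38
tcp_pos: [0.4496, -0.1273, 0.1844]
tool_rot: [0.697, 0.717, 0.0, 0.0]
force: [-0.4, 0.1, 0.1]
finger_gap: 0.704
```

Run:
```python
from h import *
go(447.8,-127.1,45,91.6)
c=manip.calibration('wrist')
a=manip.snapshot('wrist'); print(w2pix('wrist',[.4478,-.1271,.096],c))
l=cv2.resize(a[130:270,190:310,::-1],None,fx=3.3,fy=3.3,interpolation=cv2.INTER_CUBIC)
r=cv2.resize(cv2.imread('pics/w9.png')[90:230,190:310],None,fx=3.3,fy=3.3,interpolation=cv2.INTER_CUBIC)
cv2.imwrite('pics/w10.png',np.hstack([l,r]))
h=cv2.cvtColor(a,cv2.COLOR_RGB2HSV); m=((h[...,0]>8)&(h[...,0]<22)&(h[...,1]>190)&(h[...,2]>190)).astype(np.uint8)
n,_,st,ce=cv2.connectedComponentsWithStats(m); i=1+st[1:,4].argmax(); print(st[i],ce[i],pix2w('wrist',*ce[i],.096,c)*1000)
```

```text
t 23.38 pos [ 449.6 -127.3  184.4] psi 91.65 tilt 0.03 gap 60.1 F [-0.4  0.1  0.1] | rz 0.0 travel after rz [  0.2  -1.9 139.4]
[249.82920766 196.25511517]
[232 178  34  27  77] [253.07792208 185.54545455] [ 449.92728457 -119.02552769   96.        ]
```

View pics/w10.png

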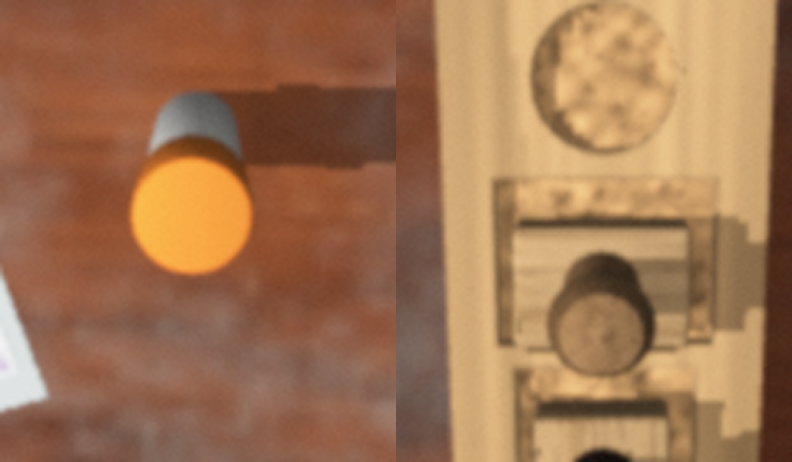

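The right panel shows the oblong stamp inside its recess, correctly oriented. The left panel puts the glue cap at full-image pixel (248,195), against a prediction of (250,196). Next I grasp the glue stick.

Call:
{"name": "send_rows", "arguments": {
  "motion": [
    {"gripper": 60,"travel": [0,-2.6,30],"rotation": [0,0,0]},
    {"gripper": 60,"travel": [0,0,35],"rotation": [0,0,0]},
    {"gripper": 60,"travel": [0,0,35],"rotation": [0,0,0]},
    {"gripper": 60,"travel": [0,0,25],"rotation": [0,0,0]},
    {"gripper": 60,"travel": [0,0,14],"rotation": [0,0,0]},
    {"gripper": 60,"travel": [0,0,0],"rotation": [0,0,0]},
    {"gripper": 60,"travel": [0,0,0],"rotation": [0,0,0]},
    {"gripper": 18,"travel": [0,0,0],"rotation": [0,0,0]},
    {"gripper": 18,"travel": [0,0,0],"rotation": [0,0,0]},
    {"gripper": 18,"travel": [0,0,0],"rotation": [0,0,0]},
    {"gripper": 18,"travel": [0,0,0],"rotation": [0,0,0]},
    {"gripper": 18,"travel": [0,0,0],"rotation": [0,0,0]}
  ],
  "newtons": 40
}}

```text
t: 24.43
tcp_pos: [0.4468, -0.1275, 0.047]
tool_rot: [0.697, 0.717, 0.0, 0.001]
force: [0.1, 0.7, 7.0]
finger_gap: 0.3
```

Run:
```python
from h import *
go(640,-58.8,110,91.6)
```

```text
t 24.43 pos [ 446.8 -127.5   47. ] psi 91.64 tilt 0.18 gap 25.6 F [0.1 0.7 7. ] | rz 0.0 travel after rz [ 63.2 195.2 -62.6]
```

Call:
{"name": "send_rows", "arguments": {
  "motion": [
    {"gripper": 18,"travel": [0,0,0],"rotation": [0,0,0]},
    {"gripper": 18,"travel": [0,0,0],"rotation": [0,0,0]},
    {"gripper": 18,"travel": [0,0,0],"rotation": [0,0,0]},
    {"gripper": 18,"travel": [0,0,-10],"rotation": [0,0,0]},
    {"gripper": 18,"travel": [0,0,-25],"rotation": [0,0,0]},
    {"gripper": 18,"travel": [0,0,-28],"rotation": [0,0,0]},
    {"gripper": 18,"travel": [0,0,0],"rotation": [0,0,0]},
    {"gripper": 18,"travel": [0,0,0],"rotation": [0,0,0]}
  ]
}}

```text
t: 25.1
tcp_pos: [0.4468, -0.1275, 0.1103]
tool_rot: [0.697, 0.717, 0.001, 0.002]
force: [0.1, -0.1, -0.0]
finger_gap: 0.303
```

Call:
{"name": "send_rows", "arguments": {
  "motion": [
    {"gripper": 18,"travel": [6.3,19.5,0],"rotation": [0,0,0]},
    {"gripper": 18,"travel": [6.3,19.5,0],"rotation": [0,0,0]},
    {"gripper": 18,"travel": [6.3,19.5,0],"rotation": [0,0,0]},
    {"gripper": 18,"travel": [6.3,19.5,0],"rotation": [0,0,0]},
    {"gripper": 18,"travel": [6.3,19.5,0],"rotation": [0,0,0]},
    {"gripper": 18,"travel": [6.3,19.5,0],"rotation": [0,0,0]},
    {"gripper": 18,"travel": [6.3,19.5,0],"rotation": [0,0,0]},
    {"gripper": 18,"travel": [6.3,19.5,0],"rotation": [0,0,0]},
    {"gripper": 18,"travel": [6.3,19.5,0],"rotation": [0,0,0]},
    {"gripper": 18,"travel": [6.3,19.5,0],"rotation": [0,0,0]},
    {"gripper": 18,"travel": [0,0,0],"rotation": [0,0,0]},
    {"gripper": 18,"travel": [0,0,0],"rotation": [0,0,0]}
  ]
}}

```text
t: 26.1
tcp_pos: [0.6385, -0.058, 0.1072]
tool_rot: [0.697, 0.718, -0.001, -0.001]
force: [-0.3, -0.2, -0.2]
finger_gap: 0.303
```

Call:
{"name": "send_rows", "arguments": {
  "motion": [
    {"gripper": 18,"travel": [0,0,20],"rotation": [0,0,0]},
    {"gripper": 18,"travel": [0,0,18],"rotation": [0,0,0]},
    {"gripper": 18,"travel": [0,0,0],"rotation": [0,0,0]},
    {"gripper": 18,"travel": [0,0,0],"rotation": [0,0,0]},
    {"gripper": 18,"travel": [0,0,0],"rotation": [0,0,0]}
  ]
}}

```text
t: 26.52
tcp_pos: [0.6385, -0.0589, 0.071]
tool_rot: [0.697, 0.717, -0.0, -0.0]
force: [0.7, -0.1, 0.3]
finger_gap: 0.303
```

Run:
```python
from h import *
go(640,-58.8,53,91.6); cv2.imwrite('pics/w11.png',np.hstack([manip.snapshot('wrist')[150:384,150:350],manip.snapshot('side')[60:294,130:330]])[...,::-1])
```

```text
t 26.52 pos [638.5 -58.9  71. ] psi 91.6 tilt 0.04 gap 25.9 F [ 0.7 -0.1  0.3] | rz 0.0 travel after rz [ 0.   1.5 18. ]
```

View pics/w11.png

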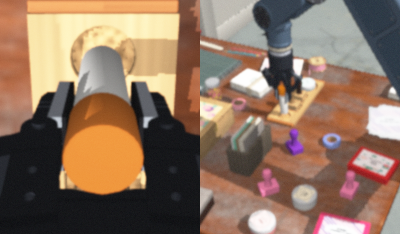

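The glue stick is held upright, with its tube centred over the small recess (crop u≈102 against 103).

Call:
{"name": "send_rows", "arguments": {
  "motion": [
    {"gripper": 18,"travel": [0,0,8],"rotation": [0,0,0]},
    {"gripper": 18,"travel": [0,0,5],"rotation": [0,0,0]},
    {"gripper": 18,"travel": [0,0,3],"rotation": [0,0,0]},
    {"gripper": 18,"travel": [0,0,2],"rotation": [0,0,0]},
    {"gripper": 18,"travel": [0,0,0],"rotation": [0,0,0]},
    {"gripper": 18,"travel": [0,0,0],"rotation": [0,0,0]}
  ]
}}

```text
t: 27.12
tcp_pos: [0.6389, -0.0584, 0.0531]
tool_rot: [0.697, 0.717, -0.0, -0.0]
force: [-1.6, 0.3, 4.0]
finger_gap: 0.3
```

Run:
```python
from h import *
go(640,-58.8,53,91.6)
```

```text
t 27.12 pos [638.9 -58.4  53.1] psi 91.64 tilt 0.03 gap 25.6 F [-1.6  0.3  4. ] | rz 0.0 travel after rz [-0.4  1.1  0.1]
```

Call:
{"name": "send_rows", "arguments": {
  "motion": [
    {"gripper": 18,"travel": [0,0,0.5],"rotation": [0,0,0]},
    {"gripper": 42,"travel": [0,0,0],"rotation": [0,0,0]},
    {"gripper": 42,"travel": [0,0,0],"rotation": [0,0,0]},
    {"gripper": 42,"travel": [0,0,0],"rotation": [0,0,0]},
    {"gripper": 42,"travel": [0,0,0],"rotation": [0,0,0]},
    {"gripper": 42,"travel": [0,0,-10],"rotation": [0,0,0]},
    {"gripper": 42,"travel": [0,0,-30],"rotation": [0,0,0]},
    {"gripper": 42,"travel": [0,0,-35],"rotation": [0,0,0]},
    {"gripper": 42,"travel": [0,0,-35],"rotation": [0,0,0]},
    {"gripper": 42,"travel": [0,0,-35],"rotation": [0,0,0]},
    {"gripper": 42,"travel": [0,0,-35],"rotation": [0,0,0]},
    {"gripper": 42,"travel": [0,0,-20],"rotation": [0,0,0]}
  ]
}}

```text
t: 28.12
tcp_pos: [0.6407, -0.0588, 0.2578]
tool_rot: [0.697, 0.717, 0.002, 0.003]
force: [0.9, -0.3, -0.1]
finger_gap: 0.49
```

Call:
{"name": "send_rows", "arguments": {
  "motion": [
    {"gripper": 60,"travel": [-35,0,-15],"rotation": [0,0,0]},
    {"gripper": 60,"travel": [-35,0,-15],"rotation": [0,0,0]},
    {"gripper": 60,"travel": [-35,0,-15],"rotation": [0,0,0]},
    {"gripper": 60,"travel": [-35,0,-15],"rotation": [0,0,0]},
    {"gripper": 60,"travel": [-35,0,0],"rotation": [0,0,0]},
    {"gripper": 60,"travel": [0,0,0],"rotation": [0,0,0]},
    {"gripper": 60,"travel": [0,0,0],"rotation": [0,0,0]},
    {"gripper": 60,"travel": [0,0,0],"rotation": [0,0,0]},
    {"gripper": 60,"travel": [0,0,0],"rotation": [0,0,0]}
  ]
}}

```text
t: 28.87
tcp_pos: [0.6437, -0.2319, 0.3121]
tool_rot: [0.696, 0.718, 0.0, -0.001]
force: [-0.4, -0.0, 0.9]
finger_gap: 0.706
```

Run:
```python
from h import *
go(640,-58.8,53,91.6)
c=manip.calibration('wrist')
a=manip.snapshot('wrist'); s=manip.snapshot('side')
for y in(-84,-11,48.5,101.5): 
    P=[(642.2-.028*y)/1000,(-161.5+y)/1000,.006]; print(w2pix('wrist',P,c).round(0),w2pix('side',P).round(0))
l=cv2.resize(a[0:300,120:380],(520,600),interpolation=cv2.INTER_CUBIC)
r=cv2.resize(s[110:210,190:260],(280,400),interpolation=cv2.INTER_CUBIC); r2=cv2.resize(s,(280,200))
cv2.imwrite('pics/fin.png',np.hstack([l,np.vstack([r,r2])])[...,::-1])
```

```text
t 28.87 pos [ 643.7 -231.9  312.1] psi 91.71 tilt 0.09 gap 60.3 F [-0.4 -0.   0.9] | rz 0.1 travel after rz [172.8   1.3 259.3]
[253. 162.] [237. 147.]
[253. 107.] [228. 158.]
[253.  58.] [221. 167.]
[253.  12.] [214. 176.]
```

View pics/fin.png

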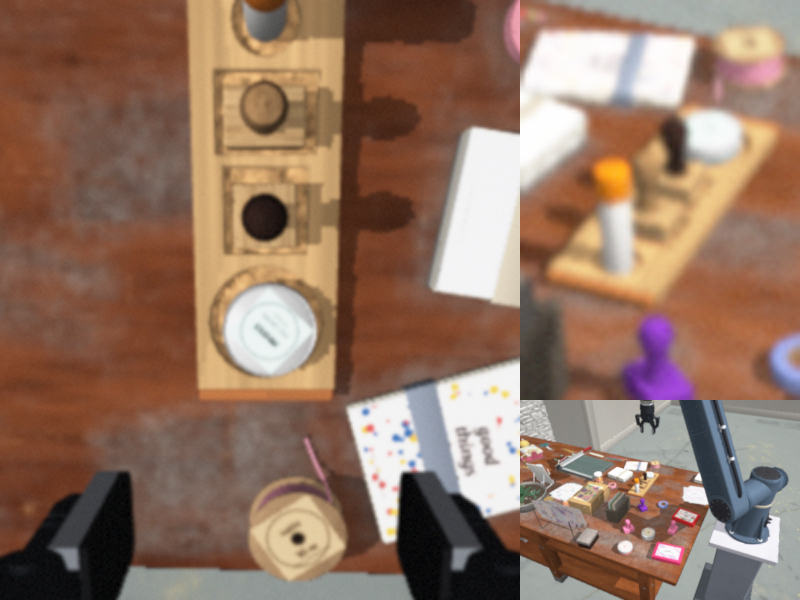

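The final view shows all four items in their recesses, upright and with clearance around them: tin (270,329), square stamp (265,215), oblong stamp (264,110) and glue stick (265,20). The look-alikes in the side view haven't moved. I'm handing in.

```bash
python3 -c "
from station import manip
print(manip.sign_off(), manip.sense()['t'])"
```

```text
the job is handed in; nothing more can be done
the job is handed in; nothing more can be done
```

The stamping kit is put away. The ink tin, square stamp, oblong stamp and glue stick were placed in that order, each in its own recess, and the job was handed in at about 29 s.

- **Last checks:** the final wrist and side pictures show all four upright inside their recesses, with the blocks parallel to the recess sides. The candle tins, tape roll and pink and purple stamps are where they were. The last force reading was about 1 N or less, with the gripper clear.
- **Seating:** the two stamps and the glue stick gave 3 to 8 N of floor contact at the expected height. The ink tin gave no clear contact force; it was released at the expected height and looks flat, about 4 mm off centre with 7 mm allowed.
- **Disagreements:**
  - The ink tin's lid reads "moss / soy candle" rather than being plain. All three tins carry that style of label, so I chose by size: about 62 mm across and 20 mm high, against 66 to 68 mm across and visibly taller for the others.
  - Grip openings on the tin and stamps read 1.5 to 3 mm under the stated sizes.

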